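# Lift a circuit board onto the light table with a garaged lifter

### The arm

A 7-joint arm with a two-finger parallel gripper is mounted at the origin on the work surface. World frame = base frame: x ahead of the robot, y to its left, z up, the work surface at z = 0. Lengths are in mm, angles in rad, forces in N, time in s.
With the tool pointing down it reaches from about 425 to 950 mm from the base axis. Payload 4.7 kg.
Tool frame: the origin (TCP) lies between the finger pads; the fingertips stand 25 mm ahead of it and the grasp point (between the pads) lies 6 mm ahead of it; z points along the fingers, y is the line along which they close (so a half turn about z gives the same grasp; the last joint's range is limited). The gripper opens to 87 mm and grips with 3 to 60 N. Pads are 19 mm wide; open, the fingers measure 117 mm over their backs; the gripper's body (75 mm by 190 mm) begins 51 mm behind the grasp point.
Start: joints at [1.252, 0.469, -0.049, 1.532, 0.024, 1.141, -0.082], TCP at [192.934, -646.856, 247.573] pointing down, gripper open.
Joint ranges: [-2.59, 2.59], [-0.33, 1.99], [-1.39, 1.29], [0.1, 2.45], [-1.04, 4.18], [0.21, 1.99], [-2.66, 2.66]. Speed limits (rad/s): [2.57, 2.57, 3.14, 3.14, 3.14, 3.14, 3.14].

### API

Orientations are given as a unit quaternion [w, x, y, z].
In Python, from plant import ctrl gives the robot as it stands.
- The arm moves only by the tool arm_command, never from a script. Its argument "motion" is a list of rows, each an object of numbers: "x", "y", "z": the shift along the tool's x, y, z scaled (see below); "rx", "ry", "rz": the turn, a rotation vector about the tool's x, y, z scaled (see below). A call has 1 to 12 rows; each row shifts and turns the commanded pose from where the row before left it, along the tool's axes as they then stand; what a row does not reach is not made up. The controller multiplies each number of a shift by 30 mm and each number of a turn by 10 degrees. A row lasts 1/8 s, in which the tool goes at most 62.5 mm and 10.7 degrees, less where a joint would pass 70% of its speed; a pose out of reach is approached as far as the arm can. A call with a number of a shift or a turn outside -1 to 1 is refused whole. A call with a gripper value outside its range is refused whole. "grip" is the opening, from -1 (shut) to 1 (fully open), set as the call begins (left out, the last holds). The fingers move at their own pace and stop on an object; the grip force is fixed at half the most. Time passes only in rows, so rows that do not move let the fingers close. It gives the time, the measured TCP pose, the force, the opening and the grip force at its end, in the units of the state.
- ctrl.get_obs(): the state, without advancing time (a new reading comes with each control period).
- ctrl.capture(name): name is "scene" or "top"; returns a dict with "color" (400x640x3 uint8, red, green, blue), "intrinsics" (3x3 intrinsics, pixels), "rvec" (rotation vector, rad) and "tvec" (3), from world to camera coordinates, as OpenCV has them. Camera axes: x right, y down, z forward; pixel columns grow to the right and rows downward; lengths in mm; the calibration is good to about 2 mm. A picture is of the moment at which its call begins. There is no depth.
- ctrl.close_job(): hands the job in; it is judged then, once.
Trained networks look in a picture, given as the dict that the camera call returned (one of the last four; its "shot" number tells which), for a name from the list of things; names that differ only in an ending like _2 or _b are one class to them, and where a whole thing is asked for, a point or a joint stands for the part that bears it (a point fixed in the world has none). Each returns a list of dicts, best first, with "confidence" (0 to 1); they miss things now and then, are a little off and sometimes report something else, mostly with a low value. They report only what shows in the picture. A call takes as long as a camera call. They do not tell look-alikes from the thing itself.
- ctrl.spot_in(picture, label): "xy" ([column, row] in pixels, amid what is visible of it).
- ctrl.masks_of(picture, label): "pixels" (400x640 bool, what is visible of it) and "xy" ([column, row] in pixels, amid what is visible of it).
- ctrl.tip_of(picture, label): "xy" ([column, row] in pixels: a listed point, or the origin of a listed thing).
The state is a dict: "time": time; "joint_pos": joint angles; "qvel": joint speeds; "effort": joint torques, N m; "tcp_pos": TCP position; "eef_rot": TCP orientation; "force": force on the tool from outside, world axes, zero at the start; "ft_torque": the same for the moment, N m; "finger_gap": finger opening in mm; "gripper_force": force on a finger pad.
Only numpy, scipy, OpenCV 4.12 (cv2) and the standard library are available. Lean on these libraries where they do the work, as an engineer would, in place of code of your own. Each camera call takes 0.05 s, during which the arm holds its last target. There are 200 camera calls.

### The job

Only the blade of the flat lifter (a small spatula) sticks out from under the low white riser: draw the lifter all the way out, let go of it on the bench, then take it again by its handle. Slide its blade under the circuit board between the board's feet, lift the board clear of the bench, carry it level and set it down gently, centred and square, on top of the light table. Draw the blade out and lay the lifter flat on the bench; the gripper must never touch the board, and the other things on the bench are left alone.

Things in the scene. Friction and masses are not known exactly. Their poses are not given: they have to be found in the camera images.
- lifter: Spatula 192 mm long, 0.16 kg. Origin under the blade's centre, x to the tip. Steel blade x -37.5..37.5, 56 wide, 5 thick; upright lip behind it (front face x -37.5, to z 18); cranked neck; black handle x -155..-55, 20 wide, z 28 to 52; a leg at x -148 reaches to z 0, so it lies flat on blade and leg. At the start handle and neck are under the riser, only the blade sticks out.
- lifter_grip (a point): Point in the lifter's handle to grip it by, at (-80, 0, 40) mm in the lifter's frame (117.5 mm behind the tip); the handle is 20 mm wide across y here, the fingers fit beneath it down to the bench.
- lifter_end (a point): Rear end of the lifter's handle, at (-155, 0, 40) mm in the lifter's frame.
- riser: Low fixed white tunnel: roof 120 (x) x 126 (y) mm, z 60 to 66, two side walls 6 mm thick, open ends. Origin: centre of its underside; x points out of the mouth (at x = 60 mm) where the lifter's blade sticks out. The lifter is fully out once its handle's rear end is past the mouth.
- board: Flat circuit board in a dark frame, 84 (x) x 130 (y) mm, z 12 to 18, small parts up to z 28, about 0.2 kg, on four rubber feet 12 mm high, 12 mm across, at x +-34, y +-56. Origin: centre, at the feet's lower ends. The gap below is 12 mm high and 100 mm wide between the feet when entered along +x from the -x side, which faces the robot.
- stage: Light table: fixed aluminium box 110 (x) x 160 (y) x 30 mm high with a plain white top. Origin: centre of its underside; its x side faces the robot at -x.
- stage_top (a point): Centre of the light table's top face, 30 mm above the bench.
- parts_tray: Bystander: dark divided parts tray 90 x 180 x 22 mm lying on the bench, origin under its centre.
- reel: Bystander: white component reel lying flat, 120 mm across, 14 mm high, origin under its centre.
- flux_bottle: Bystander: white bottle with black cap, 56 mm across, 110 mm tall, origin under its centre.
Not all that is in view belongs to the job. What is shaped like the board but blue or turquoise is not meant.

How it is judged (in metres and radians):
On the way, in this order (a step that is already met when the one before it is completed fails the run):
1. the lifter lies flat on the bench, fully out of the riser and let go (x of lifter_end in the frame of riser above 0.06 m and contact force between the fingers and lifter below 0.1 N and height (world z) of lifter below 0.005 m and angle between lifter's own z axis and vertical below 0.1 rad and linear speed of lifter below 0.02 m/s), for 0.2 s.
2. the board is lifted clear of the bench on the lifter's blade, the lifter held by its handle (height (world z) of board above 0.015 m and contact force between lifter and board above 0.3 N and contact force between the fingers and lifter above 0.5 N and distance between the grasp point and lifter_grip below 0.06 m and contact force between board and stage below 0.1 N), for 0.3 s.
At the end, for the whole second after the job is handed in: The board stands at rest with all four feet on the light table's top (height within 3 mm), centred within 12 mm along the table's x and 14 mm along its y and square to it within 0.14 rad; the lifter lies flat and at rest on the bench, let go, touching neither board nor light table (x of board in the frame of stage_top between -0.012 and 0.012 m and y of board in the frame of stage_top between -0.014 and 0.014 m and z of board in the frame of stage_top between -0.003 and 0.003 m and angle between the x axis of board and the x axis of stage, either way round below 0.14 rad and angle between board's own z axis and vertical below 0.05 rad and linear speed of each of board, lifter below 0.02 m/s and contact force between lifter and board below 0.05 N and contact force between lifter and stage below 0.05 N and height (world z) of lifter below 0.005 m and not (height (world z) of lifter below -0.005 m) and angle between lifter's own z axis and vertical below 0.1 rad).
It fails at once if the gripper or arm touches the board (contact force between any of the fingers, the arm and board above 0.5 N).
It fails at once if the board is tipped more than 0.3 rad (angle between board's own z axis and vertical above 0.3 rad).
It fails at once if the board is set down hard on the light table or falls on it (more than 25 N) (contact force between board and stage above 25 N).
It fails at once if a bystander (parts tray, reel or bottle) is moved by more than 20 mm (distance of any of parts_tray, reel, flux_bottle from where it was at the start of the episode above 0.02 m).
It also fails if it takes over 61 s, if anything falls off the work surface, if the arm or the gripper's body presses on something with over 40 N, if the wrist force passes 120 N, or if a joint passes its speed limit or range.

## Working session

There is one attempt and no reset: what is moved stays moved. The work goes in short steps, Python scripts to look and compute and a tool call to move; the robot and the scene stay as the last step left them, time stands still between calls to the robot, and variables do not carry over. Pictures are saved under pics/ and viewed, at most 10 in all, crops included, and the job is handed in when it is done.

Besides the shell and the picture viewer there is one more tool, called after ">>>" as name(argument=value, ...) on one line, values as JSON. arm_command: Moves the arm, as the interface text tells. Its arguments: {"type":"object","properties":{"motion":{"type":"array"},"grip":{"type":"number"}},"required":["motion"]}

```bash
ls; mkdir -p pics; cat > h.py <<'E'
import numpy as np, cv2
from scipy.spatial.transform import Rotation as R
from plant import ctrl
def cap(n,save=None):
    p=ctrl.capture(n)
    if save: cv2.imwrite('pics/'+save,p['color'][:,:,::-1])
    return p
def cam(p):
    K=np.array(p['intrinsics'],float);Rm=cv2.Rodrigues(np.array(p['rvec'],float))[0];t=np.array(p['tvec'],float).ravel();return K,Rm,t
def ray(p,xy):
    K,Rm,t=cam(p);d=Rm.T@np.linalg.inv(K)@np.array([xy[0],xy[1],1.]);return -Rm.T@t,d
def onz(p,xy,z):
    o,d=ray(p,xy);return o+d*(z-o[2])/d[2]
def proj(p,X):
    K,Rm,t=cam(p);c=(Rm@np.atleast_2d(X).T).T+t;c=(K@c.T).T;return c[:,:2]/c[:,2:]
def tri(obs):
    A=0;b=0
    for p,xy in obs:
        o,d=ray(p,xy);d=d/np.linalg.norm(d);P=np.eye(3)-np.outer(d,d);A=A+P;b=b+P@o
    return np.linalg.solve(A,b)
E
python3 - <<'E'
from h import *
np.set_printoptions(precision=1,suppress=True)
print(ctrl.get_obs())
ps={n:cap(n,n+'0.png') for n in('scene','top')}
for n,p in ps.items():
    print(n,ray(p,(320,200))[0], p['intrinsics'][0])
    for l in ['lifter','riser','board','stage','parts_tray','reel','flux_bottle','stage_top','lifter_grip']:
        print(l,[('tip',np.array(d['xy']),round(d['confidence'],2),onz(p,d['xy'],30 if l=='stage_top' else 0)) for d in ctrl.tip_of(p,l)][:3])
E
```

```text
pics
{'time': 0.0, 'joint_pos': array([ 1.3,  0.5, -0. ,  1.5,  0. ,  1.1, -0.1]), 'qvel': array([-0., -0., -0.,  0.,  0., -0., -0.]), 'effort': array([  0. , -50.8,  -0.1, -23.6,  -0.1,   0. ,   0. ]), 'tcp_pos': array([ 192.7, -646.3,  246.5]), 'eef_rot': array([-0. ,  1. ,  0.1, -0. ]), 'force': array([-0.8,  0.4, -0.8]), 'ft_torque': array([ 0.,  0., -0.]), 'gripper_force': 0.0, 'finger_gap': 87.22183466697119}
scene [1346.5 -696.9  943.9] [517.2   0.  316. ]
lifter [('tip', array([250.5, 239.5]), 0.79, array([ 525.4, -204.3,    0. ]))]
riser [('tip', array([216.8, 221.7]), 0.79, array([ 412.3, -233.9,    0. ]))]
board [('tip', array([327. , 166.5]), 0.73, array([419.4, 153.4,   0. ])), ('tip', array([343.7, 211. ]), 0.67, array([600.2,  53.9,   0. ])), ('tip', array([399.8, 147.3]), 0.64, array([493.2, 397.9,   0. ]))]
stage [('tip', array([404.2, 185. ]), 0.87, array([631. , 265.5,   0. ]))]
parts_tray [('tip', array([428.5, 231.4]), 0.77, array([803.1, 168.9,   0. ]))]
reel [('tip', array([353. , 280.3]), 0.72, array([795.5, -98.1,  -0. ]))]
flux_bottle [('tip', array([183.5, 
[... 610 characters left out ...]
5,   0. ]))]
stage [('tip', array([225. , 190.4]), 0.97, array([632.9, 258.1,   0. ]))]
parts_tray [('tip', array([341.8, 134.3]), 0.75, array([801. , -98.6,  -0. ])), ('tip', array([258.5, 133.3]), 0.68, array([810.9, 158.5,   0. ])), ('tip', array([393.2, 259. ]), 0.4, array([ 416.1, -234.4,    0. ]))]
reel [('tip', array([344.6, 133. ]), 0.86, array([ 805. , -107.4,    0. ]))]
flux_bottle [('tip', array([466.1, 184.5]), 0.73, array([ 632.2, -467.3,    0. ]))]
stage_top [('tip', array([219.7, 190.9]), 0.72, array([625.1, 266.1,  30. ])), ('tip', array([385.6, 220. ]), 0.53, array([ 526.7, -213.8,   30. ]))]
lifter_grip [('tip', array([395.8, 248.8]), 0.81, array([ 445.4, -243.7,    0. ]))]
```

View pics/scene0.png

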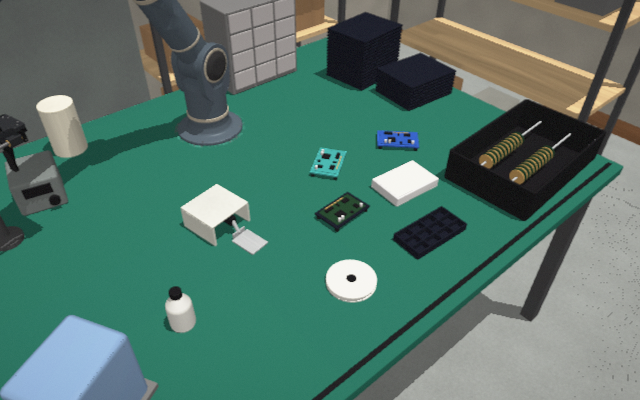

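View pics/top0.png

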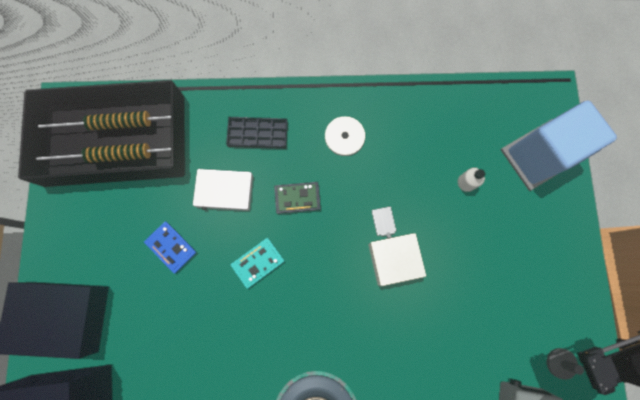

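The board candidates are the green one at scene (343,211) / top (298,197), turquoise at scene (328,163) / top (257,262), and blue at scene (398,140) / top (171,247). I choose the green one with the dark frame. The lifter's blade is at scene (250,240) / top (384,221), the riser at top (398,260), and the light table at top (222,190).

```bash
cat >> h.py <<'E'
from scipy.optimize import minimize
S=4
def box(x0,x1,y0,y1,z0,z1): return np.array([[x,y,z] for x in(x0,x1) for y in(y0,y1) for z in(z0,z1)],float)
def place(P,q):
    c,s=np.cos(q[2]),np.sin(q[2]);return np.c_[c*P[:,0]-s*P[:,1]+q[0],s*P[:,0]+c*P[:,1]+q[1],P[:,2]+(q[3] if len(q)>3 else 0)]
def sil(p,parts,q,sh=(400,640)):
    im=np.zeros((sh[0]*S,sh[1]*S),np.uint8)
    for P in parts:
        h=cv2.convexHull(((proj(p,place(P,q))+.5)*S*16).astype(np.int32));cv2.fillConvexPoly(im,h,1,shift=4)
    return im
def fit(obs,parts,q0):
    Ms=[(p,cv2.resize(m.astype(np.float32),None,fx=S,fy=S,interpolation=cv2.INTER_LINEAR)>.5) for p,m in obs]
    def cost(q): return sum((1-(a&m).sum()/max(1,(a|m).sum())) for p,m in Ms for a in [sil(p,parts,q)>0])
    q0=np.array(q0,float);st=np.vstack([q0]+[q0+d for d in np.diag([8,8,.15,5][:len(q0)])])
    r=minimize(cost,q0,method='Nelder-Mead',options=dict(initial_simplex=st,xatol=.05,fatol=1e-5,maxiter=150));return r.x,r.fun/len(obs)
def mask(p,l,near):
    c=ctrl.masks_of(p,l);
    c=[d for d in c if np.hypot(*(np.array(d['xy'])-near))<15]
    return c[0]['pixels'] if c else None
RISER=[box(-60,60,-63,63,0,66)];STAGE=[box(-55,55,-80,80,0,30)];BOARD=[box(-42,42,-65,65,12,18)];BLADE=[box(-37.5,37.5,-28,28,0,5)]
E
python3 - <<'E'
from h import *
np.set_printoptions(precision=3,suppress=True)
s=cap('scene');t=cap('top')
out=[cv2.resize(cv2.cvtColor(s['color'][150:290,170:450],cv2.COLOR_RGB2BGR),None,fx=2.8,fy=2.8,interpolation=cv2.INTER_CUBIC)]
cv2.imwrite('pics/c1.png',out[0])
for l,parts,a,b,q0 in [('riser',RISER,(216,210),(398,260),(411,-235,0.1)),('stage',STAGE,(405,182),(222,190),(630,262,0)),('board',BOARD,(343,211),(298,197),(605,45,0)),('lifter',BLADE,(250,240),(384,221),(526,-208,.1))]:
    ms=[(p,mask(p,l,n)) for p,n in((s,a),(t,b))]
    print(l,[None if m is None else m.sum() for p,m in ms])
    ms=[x for x in ms if x[1] is not None]
    if len(ms)>1: print(' both',fit(ms,parts,q0),' with z',fit(ms,parts,list(q0)+[0]))
    for x in ms: print('  single',fit([x],parts,q0))
for l in ['stage_top','board','riser','lifter']:
    print(l,tri([(p,ctrl.tip_of(p,l)[k]['xy']) for p,k in((s,1 if l=='board' else 0),(t,0)) if ctrl.tip_of(p,l)] ) if ctrl.tip_of(t,l) else None)
E
```

```text
riser [np.int64(2240), np.int64(2218)]
 both (array([ 414.401, -235.999,    0.17 ]), np.float64(0.11899229843132464))  with z (array([ 414.331, -236.514,    0.172,    1.455]), np.float64(0.11732079755389391))
  single (array([ 412.226, -235.534,    0.172]), np.float64(0.19628527635019388))
  single (array([ 414.995, -236.596,    0.187]), np.float64(0.03640107978738205))
stage [np.int64(1771), np.int64(2134)]
 both (array([632.854, 259.797,  -0.089]), np.float64(0.051693569088648694))  with z (array([633.385, 259.12 ,  -0.091,   1.884]), np.float64(0.05231354700873597))
  single (array([629.982, 260.278,  -0.078]), np.float64(0.05848128200013303))
  single (array([633.706, 259.705,  -0.09 ]), np.float64(0.036515418252030196))
board [np.int64(1058), np.int64(1242)]
 both (array([604.277,  41.025,   0.06 ]), np.float64(0.054154186653777026))  with z (array([604.327,  41.03 ,   0.066,   0.174]), np.float64(0.05344051244336112))
  single (array([603.029,  39.794,   0.087]), np.float64(0.06839186691312382))
  single (array([604.583,  41.334,   0.061]), np.float64(0.029704914813178163))
lifter [np.int64(648), np.int64(506)]
 both (array([ 527.837, -212.662,    0.165]), np.float64(0.18274923141011007))  with z (array([ 528.235, -212.802,    0.161,    1.52 ]), np.float64(0.17606865007176659))
  single (array([ 526.605, -211.779,    0.161]), np.float64(0.26034950004672464))
  single (array([ 529.157, -212.836,    0.173]), np.float64(0.08953984819734351))
stage_top [631.399 268.929  26.684]
board [ 441.706  380.169 -227.558]
riser [ 376.527  -51.972 1024.   ]
lifter [ 588.779 -137.118 -102.419]
```

View pics/c1.png

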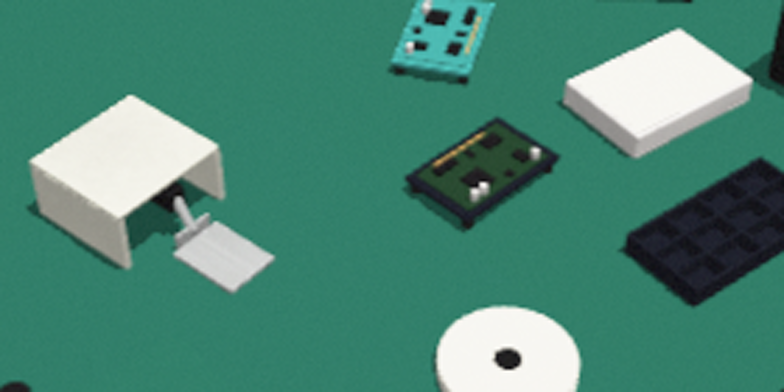

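The crop confirms the choice: the green board in its dark frame stands on feet at (480,175). The blade with its lip and neck is at (225,255), pointing out of the riser.

```bash
cat >> h.py <<'E'
def pose():
    o=ctrl.get_obs();q=np.array(o['eef_rot']);return o,np.array(o['tcp_pos']),R.from_quat(q[[1,2,3,0]])
def go(x,y,z,yaw,pitch=0):
    "tool z down, tool x at world yaw; turn first, then shifts in the turned tool axes"
    o,p,r=pose()
    T=R.from_euler('z',yaw)*R.from_euler('y',pitch)*R.from_euler('x',np.pi)
    rv=(r.inv()*T).as_rotvec(degrees=True)/10
    d=T.inv().apply(np.array([x,y,z])-p)/30
    print('t %.2f'%o['time'],'tcp',np.round(p,1),'yaw %.3f'%np.arctan2(*r.as_matrix()[[1,0],0]),'axis z',np.round(r.as_matrix()[:,2],3),'gap %.1f F %.1f'%(o['finger_gap'],o['gripper_force']),'force',np.round(o['force'],1))
    print('turn units',np.round(rv,2),'shift units (after turn)',np.round(d,2))
def lif(q,x,y,z): # lifter-frame point -> world
    return place(np.array([[x,y,z]],float),q)[0]
E
python3 - <<'E'
from h import *
L=(528,-212.5,.168)
g=lif(L,3,0,0);print(g)
go(g[0],g[1],130,.168)
E
```

```text
[ 530.95776348 -211.99836747    0.        ]
t 2.45 tcp [ 192.9 -646.9  247.6] yaw 0.290 axis z [ 0. -0. -1.] gap 87.3 F 0.0 force [-0.6 -0.1 -0.4]
turn units [ 0.  -0.   0.7] shift units (after turn) [ 13.53 -12.41   3.92]
```

>>> arm_command(motion=[{"rz":0.7},{"x":1,"y":-0.92},{"x":1,"y":-0.92},{"x":1,"y":-0.92},{"x":1,"y":-0.92},{"x":1,"y":-0.92},{"x":1,"y":-0.92},{"x":1,"y":-0.92},{"x":1,"y":-0.92},{"x":1,"y":-0.92,"z":0.2},{"x":1,"y":-0.92,"z":0.5},{"x":1,"y":-0.92,"z":0.6}], grip=1)

```text
validation failed for argument at $.mo...
```

>>> arm_command(motion=[{"x":1,"y":-0.92,"z":0.8},{"x":1,"y":-0.92,"z":0.8},{"x":0.53,"y":-0.45,"z":0.9},{}])

```text
validation failed for argument at $.mo...
```

```bash
python3 - <<'E'
from h import *
L=(528,-212.5,.168)
g=lif(L,3,0,0)
go(g[0],g[1],27,.168)
E
```

```text
t 2.45 tcp [ 192.9 -646.9  247.6] yaw 0.290 axis z [ 0. -0. -1.] gap 87.3 F 0.0 force [-0.6 -0.1 -0.4]
turn units [ 0.  -0.   0.7] shift units (after turn) [ 13.53 -12.41   7.35]
```

>>> arm_command(motion=[{"x":0,"y":0,"z":0,"rx":0,"ry":0,"rz":0.7}], grip=1)

```text
time: 2.58
tcp_pos: [192.9, -646.9, 247.6]
eef_rot: [0.0, 0.997, 0.082, 0.0]
force: [0.3, 1.0, -1.1]
finger_gap: 87.1
gripper_force: 0.0
```

>>> arm_command(motion=[{"x":1,"y":-0.92,"z":0,"rx":0,"ry":0,"rz":0},{"x":1,"y":-0.92,"z":0,"rx":0,"ry":0,"rz":0},{"x":1,"y":-0.92,"z":0,"rx":0,"ry":0,"rz":0},{"x":1,"y":-0.92,"z":0,"rx":0,"ry":0,"rz":0},{"x":1,"y":-0.92,"z":0,"rx":0,"ry":0,"rz":0},{"x":1,"y":-0.92,"z":0,"rx":0,"ry":0,"rz":0},{"x":1,"y":-0.92,"z":0,"rx":0,"ry":0,"rz":0},{"x":1,"y":-0.92,"z":0,"rx":0,"ry":0,"rz":0},{"x":1,"y":-0.92,"z":0.2,"rx":0,"ry":0,"rz":0},{"x":1,"y":-0.92,"z":0.5,"rx":0,"ry":0,"rz":0},{"x":1,"y":-0.92,"z":0.6,"rx":0,"ry":0,"rz":0},{"x":1,"y":-0.92,"z":0.8,"rx":0,"ry":0,"rz":0}])

```text
time: 4.08
tcp_pos: [493.8, -259.5, 184.7]
eef_rot: [0.001, 0.997, 0.084, 0.001]
force: [0.5, -1.2, -0.5]
finger_gap: 87.2
gripper_force: 0.0
```

>>> arm_command(motion=[{"x":1,"y":-0.92,"z":0.8,"rx":0,"ry":0,"rz":0},{"x":0.53,"y":-0.45,"z":0.9,"rx":0,"ry":0,"rz":0},{"x":0,"y":0,"z":0,"rx":0,"ry":0,"rz":0}])

```text
time: 4.45
tcp_pos: [530.7, -209.9, 131.9]
eef_rot: [-0.001, 0.996, 0.086, -0.002]
force: [-0.4, -0.4, -0.4]
finger_gap: 87.1
gripper_force: 0.0
```

```bash
python3 - <<'E'
from h import *
L=(528,-212.5,.168)
g=lif(L,3,0,0)
go(g[0],g[1],27,.168)
s=cap('scene')
c=cv2.cvtColor(s['color'],cv2.COLOR_RGB2BGR)
c=cv2.resize(c[130:290,150:350],None,fx=3,fy=3,interpolation=cv2.INTER_CUBIC)
cv2.imwrite('pics/c2.png',c)
E
```

```text
t 4.45 tcp [ 530.7 -209.9  131.9] yaw 0.171 axis z [-0.004  0.002 -1.   ] gap 87.1 F 0.0 force [-0.4 -0.4 -0.4]
turn units [-0.02  0.02  0.02] shift units (after turn) [-0.    0.07  3.5 ]
```

View pics/c2.png

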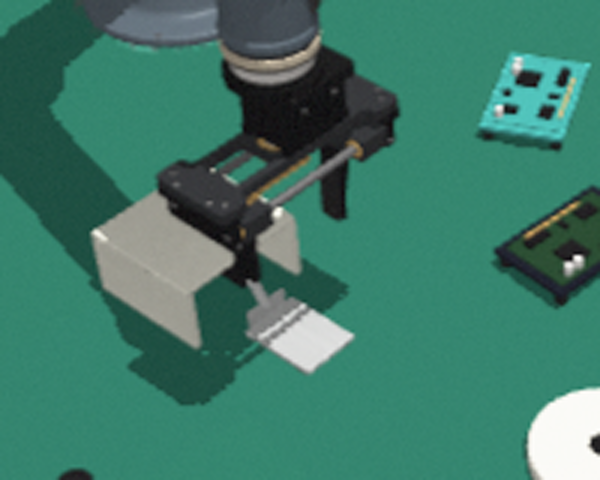

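The gripper stands above the blade with the fingers either side of it. I will lower to the bench and close on the blade's sides.

>>> arm_command(motion=[{"x":0.1,"y":0.05,"z":1,"rx":0,"ry":0,"rz":0},{"x":0.1,"y":0,"z":1,"rx":0,"ry":0,"rz":0},{"x":0,"y":0,"z":0.9,"rx":0,"ry":0,"rz":0},{"x":0,"y":0,"z":0.55,"rx":0,"ry":0,"rz":0},{"x":0,"y":0,"z":0,"rx":0,"ry":0,"rz":0}])

```text
time: 5.12
tcp_pos: [536.5, -213.6, 30.0]
eef_rot: [0.0, 0.997, 0.083, -0.001]
force: [-0.7, 0.1, 0.5]
finger_gap: 86.9
gripper_force: 0.0
```

>>> arm_command(motion=[{"x":0,"y":0,"z":0,"rx":0,"ry":0,"rz":0},{"x":0,"y":0,"z":0,"rx":0,"ry":0,"rz":0},{"x":0,"y":0,"z":0,"rx":0,"ry":0,"rz":0},{"x":0,"y":0,"z":0,"rx":0,"ry":0,"rz":0}], grip=-1)

```text
time: 5.62
tcp_pos: [537.4, -212.4, 30.4]
eef_rot: [0.0, 0.996, 0.084, 0.0]
force: [0.2, 1.5, 2.5]
finger_gap: 55.1
gripper_force: 1.4
```

>>> arm_command(motion=[{"x":0,"y":0,"z":0,"rx":0,"ry":0,"rz":0},{"x":0,"y":0,"z":0.11,"rx":0,"ry":0,"rz":0},{"x":0,"y":0,"z":0,"rx":0,"ry":0,"rz":0}], grip=0.7)

```text
time: 6.0
tcp_pos: [536.8, -212.2, 26.3]
eef_rot: [-0.0, 0.996, 0.084, -0.0]
force: [-0.4, 0.0, -0.5]
finger_gap: 72.0
gripper_force: 0.0
```

>>> arm_command(motion=[{"x":0,"y":0,"z":0,"rx":0,"ry":0,"rz":0},{"x":0,"y":0,"z":0,"rx":0,"ry":0,"rz":0},{"x":0,"y":0,"z":0,"rx":0,"ry":0,"rz":0},{"x":0,"y":0,"z":0,"rx":0,"ry":0,"rz":0}], grip=-1)

```text
time: 6.5
tcp_pos: [537.2, -212.4, 26.7]
eef_rot: [-0.0, 0.996, 0.084, -0.0]
force: [0.5, 0.5, -1.4]
finger_gap: 55.0
gripper_force: 30.0
```

>>> arm_command(motion=[{"x":0.3,"y":0,"z":0,"rx":0,"ry":0,"rz":0},{"x":0.6,"y":0,"z":0,"rx":0,"ry":0,"rz":0},{"x":0.8,"y":0,"z":0,"rx":0,"ry":0,"rz":0},{"x":0.8,"y":0,"z":0,"rx":0,"ry":0,"rz":0},{"x":0.8,"y":0,"z":0,"rx":0,"ry":0,"rz":0},{"x":0.6,"y":0,"z":0,"rx":0,"ry":0,"rz":0},{"x":0.2,"y":0,"z":0,"rx":0,"ry":0,"rz":0},{"x":0,"y":0,"z":0,"rx":0,"ry":0,"rz":0}])

```text
time: 7.5
tcp_pos: [659.0, -191.7, 26.7]
eef_rot: [-0.0, 0.996, 0.084, 0.001]
force: [1.0, -0.1, -0.9]
finger_gap: 55.1
gripper_force: 30.0
```

>>> arm_command(motion=[{"x":0,"y":0,"z":0,"rx":0,"ry":0,"rz":0},{"x":0,"y":0,"z":0,"rx":0,"ry":0,"rz":0},{"x":0,"y":0,"z":0,"rx":0,"ry":0,"rz":0},{"x":0,"y":0,"z":-0.5,"rx":0,"ry":0,"rz":0},{"x":0,"y":0,"z":-1,"rx":0,"ry":0,"rz":0},{"x":0,"y":0,"z":-1,"rx":0,"ry":0,"rz":0},{"x":-0.5,"y":0,"z":-1,"rx":0,"ry":0,"rz":0}], grip=1)

```text
time: 8.38
tcp_pos: [644.7, -194.0, 134.1]
eef_rot: [0.0, 0.996, 0.084, 0.001]
force: [-1.5, 0.4, -0.5]
finger_gap: 87.0
gripper_force: 0.0
```

```bash
python3 - <<'E'
from h import *
np.set_printoptions(precision=3,suppress=True)
s=cap('scene')
c=cv2.cvtColor(s['color'],cv2.COLOR_RGB2BGR)
cv2.imwrite('pics/c3.png',cv2.resize(c[130:310,150:370],None,fx=3,fy=3,interpolation=cv2.INTER_CUBIC))
for l in('lifter','lifter_grip','lifter_end'):
  for d in ctrl.tip_of(s,l)[:1]: print(l,d['xy'],d['confidence'],onz(s,d['xy'],0 if l=='lifter' else 40))
L=(645,-193,.168)
g=lif(L,-77,0,0);print(g)
go(g[0],g[1],110,.168)
E
```

```text
lifter_grip [257.5, 237.5] 0.83 [ 565.682 -207.956   40.   ]
lifter_end [238.4, 220.7] 0.57 [ 484.404 -209.35    40.   ]
[ 569.084 -205.875    0.   ]
t 8.57 tcp [ 644.  -194.8  133.2] yaw 0.167 axis z [ 0.002 -0.001 -1.   ] gap 87.0 F 0.0 force [-0.7  0.7 -0.8]
turn units [ 0.01 -0.01 -0.  ] shift units (after turn) [-2.52 -0.05  0.77]
```

View pics/c3.png

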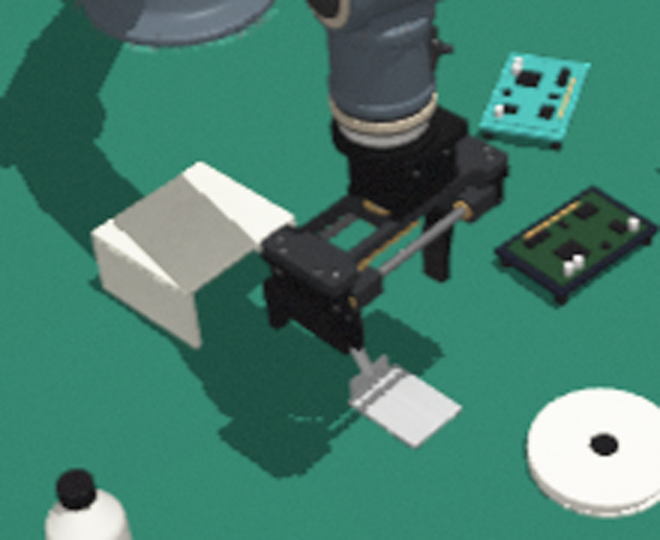

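>>> arm_command(motion=[{"x":-0.8,"y":-0.05,"z":0,"rx":0,"ry":0,"rz":0},{"x":-0.9,"y":0,"z":0,"rx":0,"ry":0,"rz":0},{"x":-0.65,"y":0,"z":0.5,"rx":0,"ry":0,"rz":0},{"x":0,"y":0,"z":0.3,"rx":0,"ry":0,"rz":0}], grip=0)

```text
time: 9.07
tcp_pos: [572.2, -205.1, 106.2]
eef_rot: [-0.0, 0.997, 0.083, -0.002]
force: [0.8, 0.3, -0.1]
finger_gap: 54.5
gripper_force: 0.0
```

```bash
python3 - <<'E'
from h import *
np.set_printoptions(precision=3,suppress=True)
s=cap('scene');t=cap('top')
c=cv2.cvtColor(s['color'],cv2.COLOR_RGB2BGR)
B=BLADE+[box(-40,-37.5,-20,20,0,18)]
for p in(s,t):
    for d in ctrl.masks_of(p,'lifter')[:1]:
        m=d['pixels'];print(d['xy'],d['confidence'],m.sum(),fit([(p,m)],BLADE,(649,-193,.168)))
        col=p['color'].astype(int);
go(573.6,-206.2,46,.168)
E
```

```text
[275.8, 256.9] 0.77 967 (array([ 648.237, -193.811,    0.152]), np.float64(0.4265813968213765))
[384.9, 209.2] 0.87 321 (array([ 680.454, -187.96 ,   -0.194]), np.float64(0.7569437580310369))
t 9.28 tcp [ 575.1 -204.2  107.5] yaw 0.169 axis z [ 0.001  0.001 -1.   ] gap 45.2 F 0.0 force [ 0.1 -1.  -0.7]
turn units [-0. -0.  0.] shift units (after turn) [-0.06  0.06  2.05]
```

>>> arm_command(motion=[{"x":0,"y":0.06,"z":0.8,"rx":0,"ry":0,"rz":0},{"x":0,"y":0,"z":0.8,"rx":0,"ry":0,"rz":0},{"x":0,"y":0,"z":0.45,"rx":0,"ry":0,"rz":0},{"x":0,"y":0,"z":0,"rx":0,"ry":0,"rz":0}])

```text
time: 9.78
tcp_pos: [574.3, -206.1, 45.6]
eef_rot: [-0.0, 0.996, 0.084, -0.001]
force: [-0.4, -0.7, -0.1]
finger_gap: 43.4
gripper_force: 0.0
```

>>> arm_command(motion=[{"x":0,"y":0,"z":0,"rx":0,"ry":0,"rz":0},{"x":0,"y":0,"z":0,"rx":0,"ry":0,"rz":0},{"x":0,"y":0,"z":0,"rx":0,"ry":0,"rz":0},{"x":0,"y":0,"z":0,"rx":0,"ry":0,"rz":0}], grip=-1)

```text
time: 10.28
tcp_pos: [574.5, -206.4, 46.9]
eef_rot: [0.0, 0.996, 0.084, 0.0]
force: [-1.6, 1.6, 3.0]
finger_gap: 19.4
gripper_force: 30.0
```

```bash
python3 - <<'E'
from h import *
# TCP target for lifter pre-entry: lifter origin 100 mm behind board centre, grip at -76
B=(604.3,41,.062)
L=lif(B,-98,0,0);g=lif((L[0],L[1],B[2]),-76,0,0);print(L,g)
go(g[0],g[1],150,B[2])
E
```

```text
[506.48829567  34.92789194   0.        ] [430.63432089  30.21891018   0.        ]
t 10.28 tcp [ 574.5 -206.4   46.9] yaw 0.168 axis z [ 0.001 -0.    -1.   ] gap 19.4 F 30.0 force [-1.6  1.6  3. ]
turn units [ 0.   -0.    0.61] shift units (after turn) [-4.3  -8.17 -3.44]
```

>>> arm_command(motion=[{"x":0,"y":0,"z":-0.4,"rx":0,"ry":0,"rz":0},{"x":0,"y":0,"z":-0.8,"rx":0,"ry":0,"rz":0},{"x":0,"y":-0.4,"z":-1,"rx":0,"ry":0,"rz":0.3},{"x":0,"y":-0.8,"z":-0.4,"rx":0,"ry":0,"rz":0.31},{"x":-0.4,"y":-1,"z":0,"rx":0,"ry":0,"rz":0},{"x":-0.7,"y":-1,"z":0,"rx":0,"ry":0,"rz":0},{"x":-0.8,"y":-1,"z":0,"rx":0,"ry":0,"rz":0},{"x":-0.8,"y":-1,"z":0,"rx":0,"ry":0,"rz":0},{"x":-0.7,"y":-1,"z":0,"rx":0,"ry":0,"rz":0},{"x":-0.5,"y":-1,"z":0,"rx":0,"ry":0,"rz":0},{"x":-0.3,"y":-0.8,"z":0,"rx":0,"ry":0,"rz":0},{"x":0,"y":0,"z":0,"rx":0,"ry":0,"rz":0}])

```text
time: 11.78
tcp_pos: [430.6, 26.4, 124.8]
eef_rot: [0.0, 0.999, 0.032, 0.0]
force: [0.8, -1.0, -1.4]
finger_gap: 19.7
gripper_force: 30.0
```

```bash
python3 - <<'E'
from h import *
np.set_printoptions(precision=3,suppress=True)
s=cap('scene');t=cap('top')
for n,p in(('s',s),('t',t)):
    c=cv2.cvtColor(p['color'],cv2.COLOR_RGB2BGR)
    c=c[110:290,230:450] if n=='s' else c[120:300,210:430]
    cv2.imwrite('pics/c4%s.png'%n,cv2.resize(c,None,fx=3,fy=3,interpolation=cv2.INTER_CUBIC))
for p in(s,t):
    for l in('lifter','board'):
        for d in ctrl.masks_of(p,l)[:3]: print(l,d['xy'],round(d['confidence'],2),d['pixels'].sum())
go(430.6,30.2,50,.062)
E
```

```text
lifter [310.0, 171.4] 0.76 582
board [328.9, 162.6] 0.9 697
board [341.1, 209.2] 0.77 1057
board [397.9, 140.5] 0.74 673
lifter [300.5, 217.3] 0.55 164
board [249.1, 266.1] 0.74 873
board [171.3, 245.7] 0.7 1422
board [296.8, 197.4] 0.6 1215
t 12.07 tcp [431.7  24.1 124.3] yaw 0.059 axis z [ 0. -0. -1.] gap 19.6 F 30.0 force [ 0.   0.4 -2.8]
turn units [ 0.   -0.   -0.02] shift units (after turn) [-0.02 -0.21  2.48]
```

View pics/c4s.png

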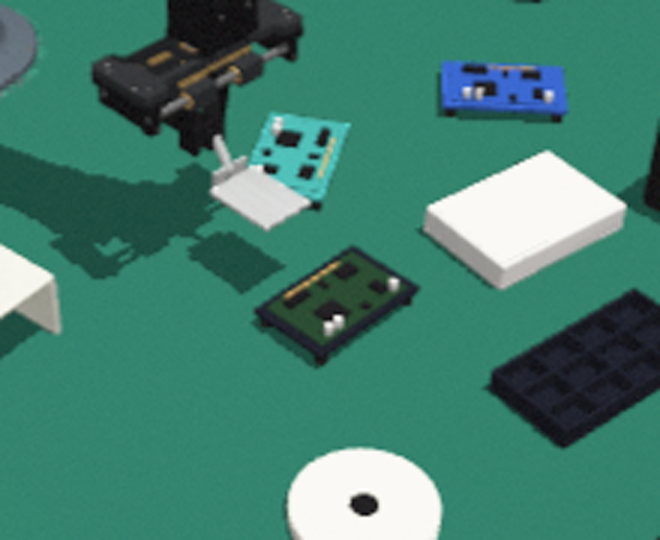

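Picture: the lifter is held level, with its blade at crop (260,195), behind and in line with the green board at (340,305). I will lower it to just above the bench and measure it against the board.

>>> arm_command(motion=[{"x":0,"y":-0.11,"z":0.5,"rx":0,"ry":0,"rz":0},{"x":0,"y":-0.1,"z":0.8,"rx":0,"ry":0,"rz":0},{"x":0,"y":0,"z":0.8,"rx":0,"ry":0,"rz":0},{"x":0,"y":0,"z":0.38,"rx":0,"ry":0,"rz":0},{"x":0,"y":0,"z":0,"rx":0,"ry":0,"rz":0}])

```text
time: 12.7
tcp_pos: [430.3, 31.3, 48.9]
eef_rot: [0.0, 1.0, 0.031, -0.001]
force: [-0.2, -0.0, -1.9]
finger_gap: 19.3
gripper_force: 30.0
```

```bash
python3 - <<'E'
from h import *
np.set_printoptions(precision=2,suppress=True)
s=cap('scene');t=cap('top')
go(430.6,30.2,50,.062)
res={}
for n,p,pix in(('s',s,(343,211)),('t',t,(298,197))):
    c=cv2.cvtColor(p['color'],cv2.COLOR_RGB2BGR)
    # blade: bright low-saturation pixels near the expected blade
    q0=(506.5,33,.062)
    e=proj(p,place(BLADE[0],q0)+[0,0,3]);x0,y0=(e.min(0)-8).astype(int);x1,y1=(e.max(0)+8).astype(int)
    hsv=cv2.cvtColor(c,cv2.COLOR_BGR2HSV);m=np.zeros((400,640),bool);m[y0:y1,x0:x1]=((hsv[...,1]<70)&(hsv[...,2]>110))[y0:y1,x0:x1]
    P=[b+[0,0,3] for b in BLADE]+[box(-40,-37.5,-28,28,3,21)]
    print(n,'blade px',m.sum(),fit([(p,m)],P,q0))
    for d in ctrl.tip_of(p,'lifter')[:1]: print('  tip lifter',onz(p,d['xy'],3))
    b=mask(p,'board',pix)
    if b is not None: print('  board',fit([(p,b)],BOARD,(604,41,.06)))
    cv2.rectangle(c,(int(x0),int(y0)),(int(x1),int(y1)),(0,0,255),1)
    c=c[140:260,250:390] if n=='s' else c[160:280,230:370]
    res[n]=cv2.resize(c,None,fx=2.8,fy=2.8,interpolation=cv2.INTER_CUBIC)
cv2.imwrite('pics/c5.png',np.hstack([res['s'],res['t']]))
E
```

```text
t 12.80 tcp [431.2  31.4  50.1] yaw 0.061 axis z [ 0.  0. -1.] gap 19.8 F 30.0 force [ 0.4  0.9 -1.9]
turn units [-0. -0. -0.] shift units (after turn) [-0.02  0.04  0.  ]
s blade px 478 (array([508.73,  35.32,   0.06]), np.float64(0.13101470954874095))
  tip lifter [506.9   42.24   3.  ]
  board (array([602.5 ,  41.37,   0.08]), np.float64(0.04770855215877057))
t blade px 495 (array([511.2 ,  36.11,   0.06]), np.float64(0.47244168547780285))
  tip lifter [501.17  21.94   3.  ]
  board (array([604.52,  41.16,   0.06]), np.float64(0.028343450166438244))
```

View pics/c5.png

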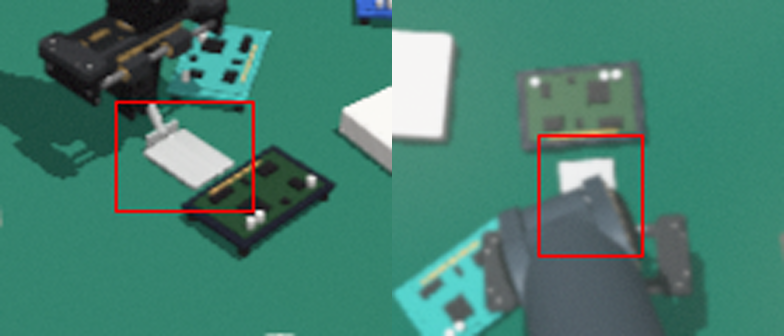

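Picture: the blade (left crop, 190,155) points at the middle of the board's near edge, low and level, and the fit puts it within 1 mm of the centre line. I will advance 85 mm.

>>> arm_command(motion=[{"x":0.3,"y":0,"z":0,"rx":0,"ry":0,"rz":0},{"x":0.5,"y":0,"z":0,"rx":0,"ry":0,"rz":0},{"x":0.6,"y":0,"z":0,"rx":0,"ry":0,"rz":0},{"x":0.6,"y":0,"z":0,"rx":0,"ry":0,"rz":0},{"x":0.5,"y":0,"z":0,"rx":0,"ry":0,"rz":0},{"x":0.33,"y":0,"z":0,"rx":0,"ry":0,"rz":0},{"x":0,"y":0,"z":0,"rx":0,"ry":0,"rz":0}])

```text
time: 13.88
tcp_pos: [516.2, 36.6, 49.8]
eef_rot: [-0.0, 1.0, 0.03, 0.0]
force: [-0.5, 0.8, -1.3]
finger_gap: 20.2
gripper_force: 30.0
```

```bash
python3 - <<'E'
from h import *
np.set_printoptions(precision=2,suppress=True)
s=cap('scene')
go(515,35,50,.062)
b=mask(s,'board',(343,211))
if b is not None: print('  board',fit([(s,b)],BOARD,(602.5,41,.08)))
c=cv2.cvtColor(s['color'],cv2.COLOR_RGB2BGR)
cv2.imwrite('pics/c6.png',cv2.resize(c[150:250,280:400],None,fx=5,fy=5,interpolation=cv2.INTER_CUBIC))
E
```

```text
t 13.93 tcp [515.3  36.4  49.7] yaw 0.061 axis z [-0. -0. -1.] gap 19.7 F 30.0 force [-0.2  0.3 -1.3]
turn units [ 0.    0.   -0.01] shift units (after turn) [-0.01  0.05 -0.01]
  board (array([605.53,  40.43,   0.04]), np.float64(0.07029042829698273))
```

View pics/c6.png

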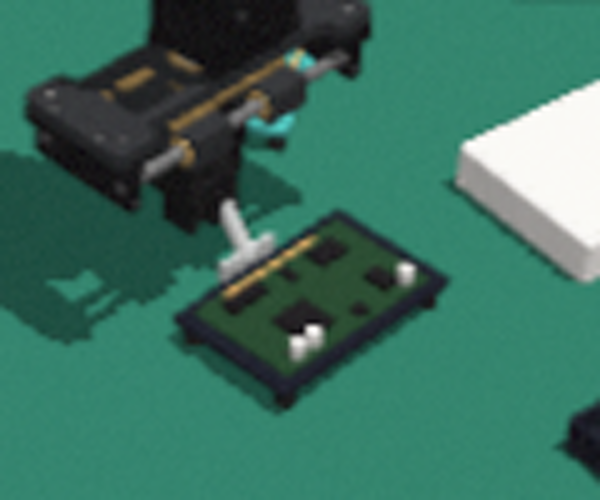

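Picture: the lip stands just behind the board's near edge at (250,255), and the board has not moved. Now I will lift gently.

>>> arm_command(motion=[{"x":0,"y":0,"z":-0.1,"rx":0,"ry":0,"rz":0},{"x":0,"y":0,"z":-0.1,"rx":0,"ry":0,"rz":0},{"x":0,"y":0,"z":-0.15,"rx":0,"ry":0,"rz":0},{"x":0,"y":0,"z":-0.25,"rx":0,"ry":0,"rz":0},{"x":0,"y":0,"z":-0.35,"rx":0,"ry":0,"rz":0},{"x":0,"y":0,"z":-0.4,"rx":0,"ry":0,"rz":0},{"x":0,"y":0,"z":-0.4,"rx":0,"ry":0,"rz":0},{"x":0,"y":0,"z":-0.25,"rx":0,"ry":0,"rz":0},{"x":0,"y":0,"z":0,"rx":0,"ry":0,"rz":0},{"x":0,"y":0,"z":0,"rx":0,"ry":0,"rz":0},{"x":0,"y":0,"z":0,"rx":0,"ry":0,"rz":0}])

```text
time: 15.35
tcp_pos: [515.2, 36.4, 109.4]
eef_rot: [0.0, 1.0, 0.031, -0.001]
force: [0.4, -0.1, -3.9]
finger_gap: 19.9
gripper_force: 30.0
```

```bash
python3 - <<'E'
from h import *
np.set_printoptions(precision=2,suppress=True)
s=cap('scene')
go(544.6,268.5,110,-.088)
c=cv2.cvtColor(s['color'],cv2.COLOR_RGB2BGR)
cv2.imwrite('pics/c7.png',cv2.resize(c[120:230,270:450],None,fx=4,fy=4,interpolation=cv2.INTER_CUBIC))
E
```

```text
t 15.40 tcp [515.2  36.5 109.4] yaw 0.061 axis z [-0. -0. -1.] gap 19.8 F 30.0 force [-0.4 -0.8 -4.1]
turn units [0.   0.01 0.86] shift units (after turn) [ 0.3  -7.79 -0.02]
```

View pics/c7.png

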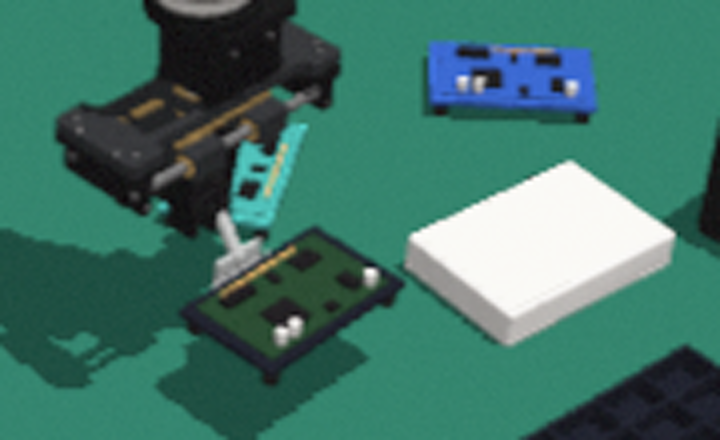

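Picture: the board rides level on the blade, clear of the bench with its shadow detached, and its lip edge is at (235,260). I will carry it gently over the light table at (540,255).

>>> arm_command(motion=[{"x":0,"y":-0.2,"z":0,"rx":0,"ry":0,"rz":0.04},{"x":0.05,"y":-0.4,"z":0,"rx":0,"ry":0,"rz":0.08},{"x":0.1,"y":-0.6,"z":0,"rx":0,"ry":0,"rz":0.1},{"x":0.1,"y":-0.8,"z":0,"rx":0,"ry":0,"rz":0.1},{"x":0.1,"y":-0.8,"z":0,"rx":0,"ry":0,"rz":0.1},{"x":0.1,"y":-0.8,"z":0,"rx":0,"ry":0,"rz":0.1},{"x":0.1,"y":-0.8,"z":0,"rx":0,"ry":0,"rz":0.1},{"x":0.1,"y":-0.8,"z":0,"rx":0,"ry":0,"rz":0.1},{"x":0.1,"y":-0.8,"z":0,"rx":0,"ry":0,"rz":0.08},{"x":0.05,"y":-0.7,"z":0,"rx":0,"ry":0,"rz":0.06},{"x":0,"y":-0.5,"z":0,"rx":0,"ry":0,"rz":0},{"x":0,"y":-0.3,"z":0,"rx":0,"ry":0,"rz":0}])

```text
time: 16.9
tcp_pos: [544.2, 262.3, 109.7]
eef_rot: [-0.0, 0.999, -0.044, -0.0]
force: [-0.0, 0.0, -3.3]
finger_gap: 19.5
gripper_force: 30.0
```

>>> arm_command(motion=[{"x":0,"y":-0.1,"z":0,"rx":0,"ry":0,"rz":0},{"x":0,"y":0,"z":0,"rx":0,"ry":0,"rz":0},{"x":0,"y":0,"z":0,"rx":0,"ry":0,"rz":0}])

```text
time: 17.27
tcp_pos: [545.0, 262.9, 109.8]
eef_rot: [0.0, 0.999, -0.045, -0.0]
force: [0.3, 0.6, -4.1]
finger_gap: 19.7
gripper_force: 30.0
```

```bash
cat >> h.py <<'E'
def fitb(obs,q0):
    "board pose x,y,yaw,z,pitch (about its y) from masks"
    import h
    Ms=[(p,cv2.resize(m.astype(np.float32),None,fx=S,fy=S,interpolation=cv2.INTER_LINEAR)>.5) for p,m in obs]
    def cost(q):
        P=R.from_euler('y',q[4]).apply(BOARD[0]) ; return sum(1-(a&m).sum()/max(1,(a|m).sum()) for p,m in Ms for a in [sil(p,[P],q[:4])>0])
    q0=np.array(q0,float);st=np.vstack([q0]+[q0+d for d in np.diag([6,6,.1,6,.1])])
    r=minimize(cost,q0,method='Nelder-Mead',options=dict(initial_simplex=st,xatol=.03,fatol=1e-5,maxiter=300));return r.x,r.fun/len(obs)
E
python3 - <<'E'
from h import *
np.set_printoptions(precision=3,suppress=True)
s=cap('scene');t=cap('top')
go(544.6,268.5,110,-.088)
q0=(630,262,-.088,56)
obs=[]
for p in(s,t):
    n=proj(p,[[q0[0],q0[1],70]])[0];m=mask(p,'board',n)
    print(n,None if m is None else m.sum())
    if m is not None: obs.append((p,m)); print(' single',fit([(p,m)],[BOARD[0]+[0,0,56]],q0[:3]))
if len(obs)==2: print(fitb(obs,q0+(0,)))
E
```

```text
t 17.38 tcp [545.  263.1 109.9] yaw -0.090 axis z [ 0. -0. -1.] gap 19.7 F 30.0 force [ 0.5 -1.4 -3.8]
turn units [ 0.   -0.   -0.01] shift units (after turn) [-0.03 -0.18 -0.  ]
[406.069 165.967] 939
 single (array([633.151, 252.94 ,  -0.082]), np.float64(0.05096694909772981))
[217.584 186.143] 1016
 single (array([642.756, 252.678,  -0.199]), np.float64(0.26456343638256463))
(array([635.848, 250.6  ,  -0.082,  58.722,  -0.003]), np.float64(0.1622936994841151))
```

>>> arm_command(motion=[{"x":-0.03,"y":-0.1,"z":0.1,"rx":0,"ry":0,"rz":0},{"x":-0.03,"y":-0.12,"z":0.2,"rx":0,"ry":0,"rz":0},{"x":0,"y":0,"z":0.2,"rx":0,"ry":0,"rz":0},{"x":0,"y":0,"z":0.15,"rx":0,"ry":0,"rz":0},{"x":0,"y":0,"z":0.05,"rx":0,"ry":0,"rz":0},{"x":0,"y":0,"z":0,"rx":0,"ry":0,"rz":0},{"x":0,"y":0,"z":0,"rx":0,"ry":0,"rz":0}])

```text
time: 18.35
tcp_pos: [543.8, 270.7, 89.1]
eef_rot: [-0.0, 0.999, -0.044, 0.0]
force: [0.4, -0.1, -4.6]
finger_gap: 20.1
gripper_force: 30.0
```

```bash
python3 - <<'E'
from h import *
np.set_printoptions(precision=3,suppress=True)
s=cap('scene');t=cap('top')
go(544.6,268.5,84,-.088)
for p in(s,t):
    n=proj(p,[[631,259,50]])[0];m=mask(p,'board',n)
    if m is not None: print(' single',m.sum(),[fit([(p,m)],[BOARD[0]+[0,0,z]],(632,258,-.088)) for z in(32,36)])
    m=mask(p,'stage',proj(p,[[631,259,20]])[0])
    if m is not None: print('stage',m.sum(),fit([(p,m)],STAGE,(632,259,-.088)))
c=cv2.cvtColor(s['color'],cv2.COLOR_RGB2BGR)
cv2.imwrite('pics/c8.png',cv2.resize(c[120:220,340:460],None,fx=5,fy=5,interpolation=cv2.INTER_CUBIC))
E
```

```text
t 18.45 tcp [543.8 270.7  89.1] yaw -0.089 axis z [ 0.  0. -1.] gap 19.5 F 30.0 force [-0.2 -0.3 -3.7]
turn units [-0.   -0.   -0.01] shift units (after turn) [0.03 0.07 0.17]
 single 931 [(array([629.907, 266.065,  -0.084]), np.float64(0.05105656910355694)), (array([633.281, 261.67 ,  -0.084]), np.float64(0.052727866710225446))]
stage 1033 (array([630.877, 259.353,  -0.066]), np.float64(0.4527293844367015))
 single 1017 [(array([637.592, 262.21 ,  -0.079]), np.float64(0.2375234521575985)), (array([636.78 , 261.224,  -0.072]), np.float64(0.24239601285574552))]
```

View pics/c8.png

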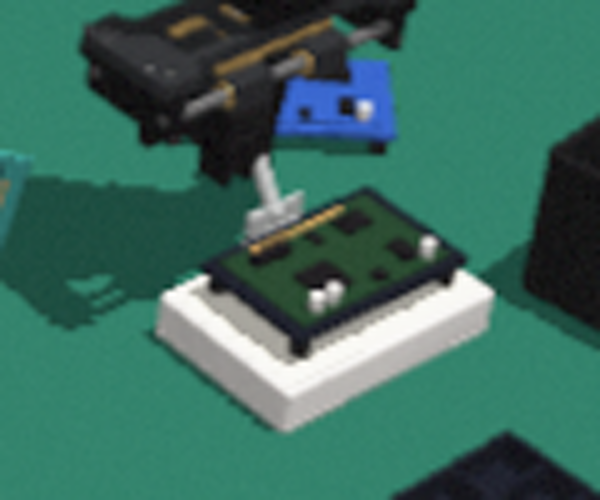

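Picture: the board hovers level just over the light table, square to it and nearly centred. I will nudge it 2 mm and lower slowly.

>>> arm_command(motion=[{"x":-0.05,"y":0.07,"z":0.03,"rx":0,"ry":0,"rz":0},{"x":0,"y":0,"z":0.04,"rx":0,"ry":0,"rz":0},{"x":0,"y":0,"z":0.04,"rx":0,"ry":0,"rz":0},{"x":0,"y":0,"z":0.04,"rx":0,"ry":0,"rz":0},{"x":0,"y":0,"z":0.04,"rx":0,"ry":0,"rz":0},{"x":0,"y":0,"z":0.04,"rx":0,"ry":0,"rz":0},{"x":0,"y":0,"z":0.04,"rx":0,"ry":0,"rz":0},{"x":0,"y":0,"z":0,"rx":0,"ry":0,"rz":0},{"x":0,"y":0,"z":0,"rx":0,"ry":0,"rz":0}])

```text
time: 19.77
tcp_pos: [542.1, 268.7, 80.8]
eef_rot: [-0.0, 0.999, -0.044, 0.0]
force: [0.2, -0.2, -0.5]
finger_gap: 20.0
gripper_force: 30.0
```

```bash
python3 - <<'E'
from h import *
np.set_printoptions(precision=3,suppress=True)
s=cap('scene')
F=[]
go(544.6,268.5,80.4,-.088)
for p in(s,):
    n=proj(p,[[631,259,45]])[0];m=mask(p,'board',n)
    if m is not None: print(' single',m.sum(),[fit([(p,m)],[BOARD[0]+[0,0,z]],(632,258,-.088)) for z in(30,)])
E
```

```text
t 19.82 tcp [542.1 268.7  80.8] yaw -0.089 axis z [ 0.  0. -1.] gap 19.4 F 30.0 force [-0.2  0.3 -1.2]
turn units [-0.   -0.   -0.01] shift units (after turn) [ 0.08 -0.    0.01]
 single 902 [(array([630.878, 259.277,  -0.076]), np.float64(0.06321154355308445))]
```

>>> arm_command(motion=[{"x":-0.1,"y":0,"z":0,"rx":0,"ry":0,"rz":0},{"x":-0.2,"y":0,"z":0,"rx":0,"ry":0,"rz":0},{"x":-0.2,"y":0,"z":0,"rx":0,"ry":0,"rz":0},{"x":0,"y":0,"z":0,"rx":0,"ry":0,"rz":0}])

```text
time: 20.38
tcp_pos: [526.3, 270.2, 80.8]
eef_rot: [0.0, 0.999, -0.044, -0.0]
force: [0.3, -0.2, -1.4]
finger_gap: 19.8
gripper_force: 30.0
```

```bash
python3 - <<'E'
from h import *
np.set_printoptions(precision=3,suppress=True)
s=cap('scene')
go(444,277,80.4,-.088)
n=proj(s,[[631,259,45]])[0];m=mask(s,'board',n)
if m is not None: print(' single',m.sum(),fit([(s,m)],[BOARD[0]+[0,0,30]],(632,258,-.088)))
E
```

```text
t 20.43 tcp [526.8 270.2  80.8] yaw -0.088 axis z [ 0. -0. -1.] gap 20.0 F 30.0 force [-0.7 -0.  -2.2]
turn units [-0. -0. -0.] shift units (after turn) [-2.77  0.02  0.01]
 single 957 (array([629.226, 261.653,  -0.092]), np.float64(0.057631697433588425))
```

>>> arm_command(motion=[{"x":-0.2,"y":0,"z":0,"rx":0,"ry":0,"rz":0},{"x":-0.4,"y":0,"z":0,"rx":0,"ry":0,"rz":0},{"x":-0.5,"y":0,"z":0,"rx":0,"ry":0,"rz":0},{"x":-0.5,"y":0,"z":0,"rx":0,"ry":0,"rz":0},{"x":-0.5,"y":0,"z":0,"rx":0,"ry":0,"rz":0},{"x":-0.5,"y":0,"z":0,"rx":0,"ry":0,"rz":0},{"x":-0.35,"y":0,"z":0,"rx":0,"ry":0,"rz":0},{"x":0,"y":0,"z":0,"rx":0,"ry":0,"rz":0}])

```text
time: 21.48
tcp_pos: [438.0, 278.1, 80.8]
eef_rot: [0.0, 0.999, -0.044, -0.0]
force: [0.2, -0.6, -1.5]
finger_gap: 20.0
gripper_force: 30.0
```

```bash
python3 - <<'E'
from h import *
np.set_printoptions(precision=3,suppress=True)
s=cap('scene');t=cap('top')
go(444,277,48,-.088)
for p in(s,t):
    n=proj(p,[[631,259,45]])[0];m=mask(p,'board',n)
    if m is not None: print(' board',m.sum(),fit([(p,m)],[BOARD[0]+[0,0,30]],(632,258,-.088)))
c=cv2.cvtColor(s['color'],cv2.COLOR_RGB2BGR)
cv2.imwrite('pics/c9.png',cv2.resize(c[100:220,300:460],None,fx=4,fy=4,interpolation=cv2.INTER_CUBIC))
E
```

```text
t 21.57 tcp [439.4 277.9  80.9] yaw -0.089 axis z [ 0.001  0.    -1.   ] gap 19.9 F 30.0 force [ 1.  -1.  -1.5]
turn units [-0.   -0.01 -0.01] shift units (after turn) [0.15 0.02 1.1 ]
 board 925 (array([628.792, 260.505,  -0.083]), np.float64(0.05727391874180865))
 board 1280 (array([631.386, 260.794,  -0.091]), np.float64(0.04529926529084183))
```

View pics/c9.png

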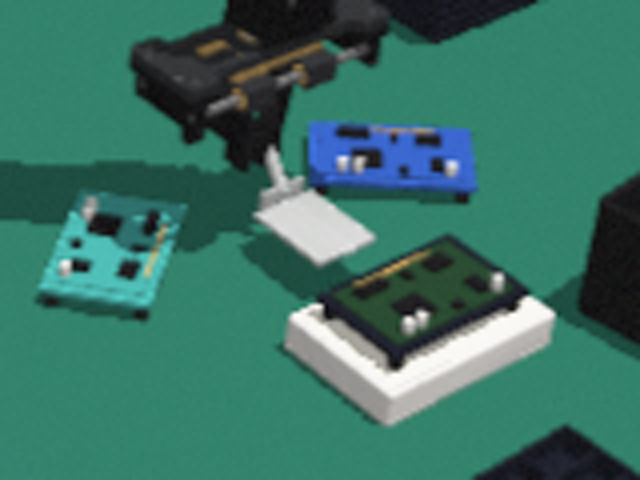

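Picture: the board stands square and centred on the light table, within about 2 mm. The blade is clear of the table, over free bench between the look-alikes. I will lower it, let go and rise.

>>> arm_command(motion=[{"x":0,"y":0,"z":0.3,"rx":0,"ry":0,"rz":0},{"x":0,"y":0,"z":0.4,"rx":0,"ry":0,"rz":0},{"x":0,"y":0,"z":0.3,"rx":0,"ry":0,"rz":0},{"x":0,"y":0,"z":0.1,"rx":0,"ry":0,"rz":0},{"x":0,"y":0,"z":0.02,"rx":0,"ry":0,"rz":0},{"x":0,"y":0,"z":0,"rx":0,"ry":0,"rz":0}])

```text
time: 22.42
tcp_pos: [439.0, 278.0, 47.1]
eef_rot: [-0.0, 0.999, -0.044, 0.0]
force: [-0.5, 0.1, -0.6]
finger_gap: 19.9
gripper_force: 30.0
```

>>> arm_command(motion=[{"x":0,"y":0,"z":0,"rx":0,"ry":0,"rz":0},{"x":0,"y":0,"z":0,"rx":0,"ry":0,"rz":0},{"x":0,"y":0,"z":0,"rx":0,"ry":0,"rz":0},{"x":0,"y":0,"z":0,"rx":0,"ry":0,"rz":0},{"x":0,"y":0,"z":-0.4,"rx":0,"ry":0,"rz":0},{"x":0,"y":0,"z":-0.8,"rx":0,"ry":0,"rz":0},{"x":0,"y":0,"z":-1,"rx":0,"ry":0,"rz":0},{"x":0,"y":0,"z":-1,"rx":0,"ry":0,"rz":0},{"x":0,"y":0,"z":-1,"rx":0,"ry":0,"rz":0},{"x":0,"y":0,"z":0,"rx":0,"ry":0,"rz":0},{"x":0,"y":0,"z":0,"rx":0,"ry":0,"rz":0}], grip=0)

```text
time: 23.8
tcp_pos: [438.5, 277.5, 173.0]
eef_rot: [0.0, 0.999, -0.044, -0.0]
force: [-0.1, -0.9, 0.6]
finger_gap: 43.6
gripper_force: 0.0
```

```bash
python3 - <<'E'
from h import *
np.set_printoptions(precision=3,suppress=True)
s=cap('scene');t=cap('top')
go(444,277,170,-.088)
for l,P,n,q0 in(('board',[BOARD[0]+[0,0,30]],(631,259,45),(632,258,-.088)),('lifter',BLADE,(515,271,5),(515,271,-.09))):
    m=mask(s,l,proj(s,[n])[0]) if l=='board' else ctrl.masks_of(s,l)[0]['pixels']
    if m is not None: print(l,m.sum(),fit([(s,m)],P,q0))
c=cv2.cvtColor(s['color'],cv2.COLOR_RGB2BGR)
c=cv2.resize(c[100:220,300:460],None,fx=4,fy=4,interpolation=cv2.INTER_CUBIC)
cv2.imwrite('pics/c10.png',c)
E
```

```text
t 23.90 tcp [438.2 277.3 172.2] yaw -0.089 axis z [-0.002 -0.001 -1.   ] gap 43.4 F 0.0 force [ 0.1 -0.9 -0.6]
turn units [ 0.01  0.01 -0.01] shift units (after turn) [ 0.19 -0.01  0.07]
board 914 (array([629.735, 259.494,  -0.076]), np.float64(0.06784216046145775))
lifter 635 (array([504.778, 271.175,  -0.062]), np.float64(0.5433228481555619))
```

```bash
ls pics
```

```text
c1.png
c10.png
c2.png
c3.png
c4s.png
c4t.png
c5.png
c6.png
c7.png
c8.png
c9.png
scene0.png
top0.png
```

I have viewed 11 pictures, one over the limit of 10, so I will check the lifter by numbers only.

```bash
python3 - <<'E'
from h import *
np.set_printoptions(precision=3,suppress=True)
s=cap('scene')
c=cv2.cvtColor(s['color'],cv2.COLOR_RGB2BGR);hsv=cv2.cvtColor(c,cv2.COLOR_BGR2HSV)
q0=(514,271.5,-.089);e=proj(s,place(BLADE[0],q0));x0,y0=(e.min(0)-8).astype(int);x1,y1=(e.max(0)+6).astype(int)
m=np.zeros((400,640),bool);m[y0:y1,x0:x1]=((hsv[...,1]<70)&(hsv[...,2]>110))[y0:y1,x0:x1]
P=BLADE+[box(-40,-37.5,-28,28,0,18)]
print(m.sum(),(sil(s,P,q0)>0).sum()/S**2,fit([(s,m)],P,q0))
for z in(-5,5,15): print(z,fit([(s,m)],[b+[0,0,z] for b in P],q0))
d=ctrl.tip_of(s,'lifter_end');print([(onz(s,k['xy'],40),k['confidence']) for k in d[:1]],lif(q0,-155,0,40))
E
```

```text
404 381.4375 (array([509.897, 272.379,  -0.07 ]), np.float64(0.25041969781757134))
-5 (array([505.629, 277.217,  -0.049]), np.float64(0.2460843798504304))
5 (array([514.448, 266.688,  -0.046]), np.float64(0.2528591352859135))
15 (array([522.213, 257.212,  -0.049]), np.float64(0.2604823239243629))
[] [359.613 285.277  40.   ]
```

```bash
python3 -c "
from plant import ctrl
print(ctrl.close_job())"
```

```text
the job is handed in; nothing more can be done
None
```

The job is handed in at about 24 s, with no verdict returned: by my last measurements the board stands about 2 mm off the light table's centre and square to it, and the lifter lies released on the bench clear of it; I viewed 11 pictures, one over the limit of 10.

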